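Set the ratchet jar opener to loosen and crack the lid

ROBOT

A 6-joint arm with a two-finger parallel gripper is mounted at the origin on the work surface. World frame = base frame: x ahead of the robot, y to its left, z up, the work surface at z = 0. Lengths are in m, angles in rad, forces in N, time in s.
With the tool pointing down it reaches from about 0.425 to 0.95 m from the base axis. Payload 3.5 kg.
Tool frame: the origin (TCP) lies at the very end of the fingers, on their centre line; the grasp point (between the pads) lies 19 mm behind it; x points along the fingers, y is the direction in which the jaws open and shut, and the axes are right-handed (so a half turn about x gives the same grasp; the last joint's range is limited). The gripper opens to 85 mm and grips with 20 to 120 N. Pads are 22 mm wide; open, the fingers measure 114 mm over their backs; the gripper's body (76 mm by 85 mm) begins 54 mm behind the grasp point. The pads swing forward as they close: fully open they stand 13 mm farther back than shut.
Start: joints at [-1.475, 0.286, 1.577, -0, 1.279, -0.15], TCP at [0.164, -0.655, 0.231] pointing down, gripper open.
Joint ranges: [-2.77, 2.77], [-0.9, 2.22], [0.21, 2.48], [-1.53, 4.67], [0.24, 2.81], [-2.84, 2.84]. Speed limits (rad/s): [2.79, 2.79, 3.14, 3.14, 3.14, 3.14].

INTERFACE

Orientations are given as a unit quaternion [x, y, z, w].
In Python, from plant import r, imaging gives the robot as it stands.
- The arm moves only by the tool drive_tool, never from a script. Its argument "motion" is a list of rows, each a list of 6 numbers: the shift along the tool's x, y, z in m, then the turn, a rotation vector about the tool's x, y, z in rad. In form: [[tx, ty, tz, rx, ry, rz], ...]. A call has 1 to 12 rows; each row is the pose to reach, as a shift and turn from the pose measured when the call began, along the tool's axes at that moment; what a row does not reach only later rows make up. A row lasts 1/12 s, in which the tool goes at most 41.7 mm and 7.16 degrees, less where a joint would pass 70% of its speed; a pose out of reach is approached as far as the arm can. A call with a gripper value outside its range is refused whole. "jaw" is the closure in counts, from 0 (fully open) to 255 (shut), set as the call begins (left out, the last holds). The fingers move at their own pace and stop on an object; "squeeze" is the grip in N (left out, the last holds). Time passes only in rows, so rows that repeat a pose let the fingers close. It gives the time, the measured TCP pose, the force and the opening at its end, in the units of the state.
- r.observe(): the state, without advancing time (a new reading comes with each control period).
- imaging.read_camera(name): name is "side" or "top" or "wrist"; returns a dict with "image" (384x512x3 uint8, red, green, blue), "K" (3x3 intrinsics, pixels), "k1" (the pictures are not rectified: a ray, as slopes to the right and down, at radius r is drawn at 1 + k1 r^2 times it, then the intrinsics apply), "R" (3x3) and "t" (3): a world point X has camera coordinates R X + t. Camera axes: x right, y down, z forward; pixel columns grow to the right and rows downward; lengths in m; the calibration is good to about 2 mm. A picture is of the moment at which its call begins. There is no depth.
- r.close_job(): hands the job in, once; it reports no verdict.
The state is a dict: "time_s": time; "qpos": joint angles; "qvel": joint speeds; "tau": joint torques, N m; "position": TCP position; "orientation": TCP orientation; "contact_force": force on the tool from outside, world axes, zero at the start; "ft_torque": the same for the moment, N m; "width": finger opening in m.
Only numpy, scipy, OpenCV 4.12 (cv2) and the standard library are available. Lean on these libraries where they do the work, as an engineer would, in place of code of your own. Each camera call takes 0.05 s, during which the arm holds its last target. There are 200 camera calls.

TASK

A full glass jar sits in the ratchet jar opener and its lid is still tight. Flip the opener's red direction lever across to loosen, then run the crank clockwise (seen from above) all the way back to its stop to feel that it free-wheels, and then pull it anticlockwise until the lid has turned a quarter turn; let go. Leave the hand-crank spice mill and the other jar where they stand.

Things in the scene. Friction and masses are not known exactly. Their poses are not given: they have to be found in the camera images.
- opener: Ratchet jar opener fixed to the counter: white foot 144 mm across, glass jar with gold lid in a black cradle, on it a steel ratchet head (92 mm disc) and flat crank arm, tops at 150 mm. Origin: centre of the foot's underside; lid and crank turn about the vertical through it. A steel stop post (12 mm, top at 152 mm) 78 mm from the axis meets the arm at its clockwise end.
- crank_axis (a point): Point on the vertical turning axis of crank and lid, 154 mm above the counter (centre of the head's top).
- knob_top (a point): Centre of the top of the crank's black upright knob: a cylinder 26 mm across and 40 mm tall, from 151 to 191 mm above the counter, 110 mm from the axis. It spins freely on its pin, so a grip from above need not turn with the crank.
- crank (a joint): Crank angle, rad, growing anticlockwise seen from above; 0 is the clockwise end against the stop post, 2.2 the other end. Starts at 0.3 to 0.6. Turns with 1 to 2.5 N at the knob (up to 5 N as a tooth is met) when free-wheeling and about 6 N when it drives the lid.
- lever_tab (a point): Centre of the top of the red direction lever's upright tab, 185 mm above the counter. The tab is 8 mm thick, 20 mm long (radially) and stands from 151 to 185 mm. The lever swings about a vertical pivot on the head, 54 mm from the axis opposite the crank knob; the tab's centre is 45 mm outward of the pivot, about 97 mm from the axis.
- direction_lever (a joint): Lever angle on the head, rad, growing anticlockwise from above. -0.35 = tighten (start: crank blocked clockwise after at most 0.4 rad while the lid is tight), +0.35 = loosen (drives the lid anticlockwise, free-wheels clockwise). End to end the tab moves 31 mm anticlockwise round the axis; about 1 N. Snaps over past 0 and stays, rocking between 0.15 and 0.35 as teeth pass.
- jar_lid (a joint): Angle of the gold jar lid, rad, growing anticlockwise (loosening); 0 = tight, at a stop; a quarter turn is 1.57; it can turn to 2.0. It follows the crank once a tooth catches (up to 0.4 rad of crank travel is lost first) and stays where it is left.
- lid_pointer (a point): White pointer block on the rim of the gold lid, 55 mm from the axis and 119 mm above the counter; turns with the lid.
- mill: Bystander: loose dark wooden spice mill, 90 mm across, with a steel top and a small crank with wooden knob, 180 mm tall in all. Origin: centre of its underside.
- spare_jar: Bystander: loose clear glass jar with the same gold lid, 86 mm across, 108 mm tall. Origin: centre of its underside.

How it is judged:
On the way, in this order (a step that is already met when the one before it is completed fails the run):
1. the direction lever has been flipped past the middle to loosen, the lid still tight (value of joint direction_lever above 0.05 rad and value of joint jar_lid below 0.3 rad), for 0.2 s.
2. the crank has free-wheeled clockwise back to its stop (within 0.15 rad), lever on loosen (value of joint crank below 0.15 rad and value of joint direction_lever above 0.03 rad and value of joint jar_lid below 0.3 rad), for 0.1 s.
At the end, for the whole second after the job is handed in: The lid has been turned anticlockwise to at least 1.35 rad (a quarter turn, less 12 degrees) and rests, the lever is still past the middle on the loosen side, and the mill and the other jar are within 30 mm of where they stood (value of joint jar_lid above 1.35 rad and value of joint direction_lever above 0.03 rad and velocity of joint jar_lid below 0.05 rad/s and distance of each of mill, spare_jar from where it was at the start of the episode below 0.03 m); the robot touches nothing.
It fails at once if the spice mill or the other jar was pushed away or knocked over (distance of any of mill, spare_jar from where it was at the start of the episode above 0.03 m or angle between any of mill, spare_jar's own z axis and vertical above 0.5 rad).
It also fails if it takes over 51 s, if anything falls off the work surface, if the arm or the gripper's body presses on something with over 40 N, if the wrist force passes 120 N, or if a joint passes its speed limit or range.

## Working session

There is one attempt and no reset: what is moved stays moved. The work goes in short steps, Python scripts to look and compute and a tool call to move; the robot and the scene stay as the last step left them, time stands still between calls to the robot, and variables do not carry over. Pictures are saved under pics/ and viewed, about 8 in all and at most 12, crops included, and the job is handed in when it is done.

Besides the shell and the picture viewer there is one more tool, called after ">>>" as name([rows], argument=value, ...), one row to a line, values as JSON. drive_tool: Moves the arm, as the interface text tells. Its arguments: {"type":"object","properties":{"motion":{"type":"array"},"jaw":{"type":"number"},"squeeze":{"type":"number"}},"required":["motion"]}

```bash
mkdir -p pics; ls; cat > h.py <<'E'
import numpy as np, cv2
from plant import r, imaging
from scipy.spatial.transform import Rotation as Ro
def cam(n):
    c=imaging.read_camera(n); return c
def save(c,f): cv2.imwrite('pics/'+f,cv2.cvtColor(c['image'],cv2.COLOR_RGB2BGR))
def ray(c,u,v):
    K=np.array(c['K']);k=c['k1']
    s=cv2.undistortPoints(np.array([[[u,v]]],float),K,np.array([k,0,0,0.]))[0,0]
    R=np.array(c['R']);t=np.array(c['t'])
    return -R.T@t, R.T@np.array([s[0],s[1],1])
def onz(c,u,v,z):
    o,d=ray(c,u,v); return o+d*(z-o[2])/d[2]
def proj(c,X):
    K=np.array(c['K']);R=np.array(c['R']);t=np.array(c['t'])
    return cv2.projectPoints(np.array([X],float),cv2.Rodrigues(R)[0],t,K,np.array([c['k1'],0,0,0.]))[0].ravel()
E
python3 - <<'E'
from h import *
print(r.observe())
a=cam('top');b=cam('side');save(a,'top0.png');save(b,'side0.png')
for c in(a,b): print(c['K'],c['k1'],ray(c,256,192))
E
```

```text
pics
{'time_s': 0.0, 'qpos': array([-1.47503952e+00,  2.87196896e-01,  1.57816737e+00,  2.63712710e-06,
        1.27861797e+00, -1.50019919e-01]), 'qvel': array([ 0.00055906,  0.00039631, -0.00069443,  0.000912  ,  0.00068109,
        0.00024354]), 'tau': array([ 1.19680622e-03, -4.05983198e+01, -2.92626733e+01, -9.68571408e-05,
        5.85433198e-03, -4.80337157e-07]), 'position': array([ 0.16418681, -0.65404939,  0.22993158]), 'orientation': array([ 0.70179764,  0.08752083, -0.70175001,  0.08583181]), 'contact_force': array([ 0.01725793,  0.07042154, -0.26531392]), 'ft_torque': array([ 0.04080155, -0.02429501,  0.00476671]), 'width': 0.08562678114221708}
[[443.85693126   0.         253.39632752]
 [  0.         443.85693126 187.49073636]
 [  0.           0.           1.        ]] -0.17318284605360268 (array([0.36348615, 0.01262816, 1.22989001]), array([ 0.19869928, -0.0233883 , -0.97985163]))
[[355.37034446   0.         256.7046598 ]
 [  0.         355.37034446 193.2629741 ]
 [  0.           0.           1.        ]] -0.06575017357849408 (array([ 0.39134333, -0.63602934,  0.70252219]), array([ 0.24038776,  0.72097093, -0.64994708]))
```

View pics/top0.png

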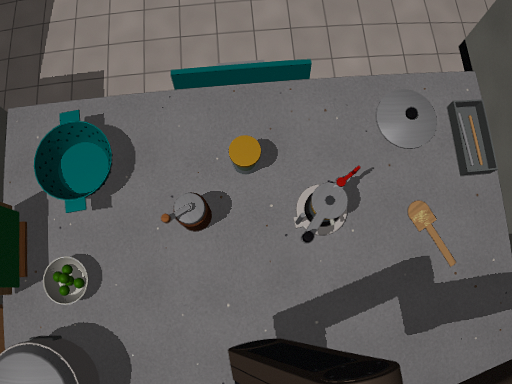

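View pics/side0.png

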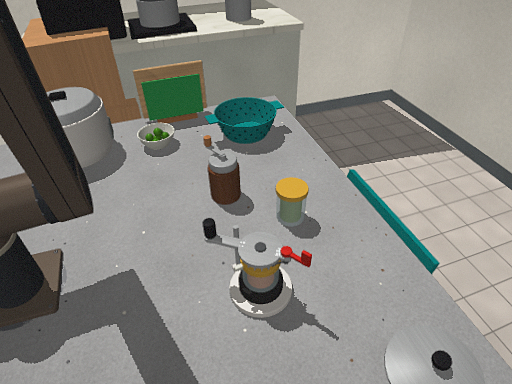

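Top view: opener near (325,205), knob (308,237), red lever (341,182)–(358,168), mill (195,210), and the spare jar (245,153). Side view: opener at (262,265), knob (209,228), and tab (306,258). Next I measure these with masks.

```bash
python3 - <<'E'
from h import *
a=cam('top');b=cam('side')
def blob(c,m,n):
    k,l,s,ce=cv2.connectedComponentsWithStats(m.astype(np.uint8))
    print(n,[(s[i].tolist(),ce[i].round(1).tolist()) for i in range(1,k) if s[i][4]>15])
    return l
for n,c,box in(('top',a,(280,150,370,255)),('side',b,(190,205,325,320))):
    im=c['image'].astype(int); x0,y0,x1,y1=box
    M=np.zeros(im.shape[:2],bool);M[y0:y1,x0:x1]=1
    R,G,B=im[...,0],im[...,1],im[...,2]
    blob(c,M&(R>90)&(G<60)&(B<60),n+' red')
    blob(c,M&(im.max(2)<40),n+' black')
    blob(c,M&(im.min(2)>190),n+' white')
    cr=cv2.resize(c['image'][y0:y1,x0:x1],None,fx=5,fy=5,interpolation=cv2.INTER_CUBIC)
    cv2.imwrite(f'pics/{n}c.png',cv2.cvtColor(cr,cv2.COLOR_RGB2BGR)); print(cr.shape)
E
python3 -c "
import cv2,numpy as np
a=cv2.imread('pics/topc.png');b=cv2.imread('pics/sidec.png')
cv2.imwrite('pics/both.png',cv2.resize(np.hstack([a[:525],b[:525]]),(800,373)))"
```

```text
top red [([354, 166, 6, 6, 21], [356.4, 168.3]), ([336, 172, 18, 14, 105], [343.3, 179.3])]
top black [([305, 194, 8, 28, 113], [308.1, 208.7]), ([320, 220, 10, 7, 41], [325.1, 223.1]), ([302, 231, 12, 12, 100], [307.6, 236.4])]
top white []
(525, 450, 3)
side red [([281, 246, 31, 21, 284], [296.9, 255.7])]
side black [([204, 219, 12, 20, 163], [209.8, 229.4]), ([239, 270, 44, 34, 514], [262.0, 292.0])]
side white [([275, 248, 6, 8, 30], [277.6, 251.9]), ([233, 264, 9, 5, 29], [236.9, 265.8]), ([279, 267, 13, 22, 101], [286.0, 278.1]), ([229, 270, 11, 18, 100], [234.5, 279.2]), ([233, 299, 21, 14, 108], [244.7, 305.6]), ([256, 310, 7, 4, 18], [259.1, 311.9])]
(575, 675, 3)
```

View pics/topc.png

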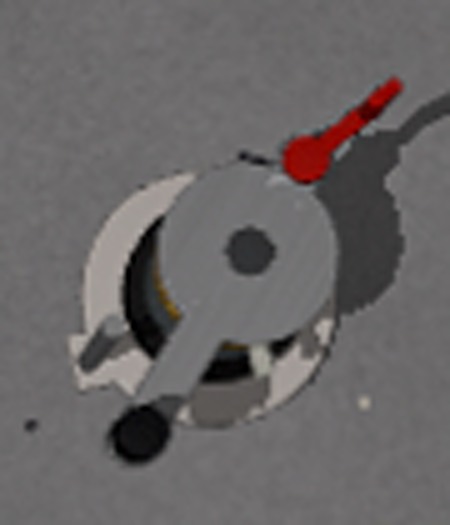

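View pics/sidec.png

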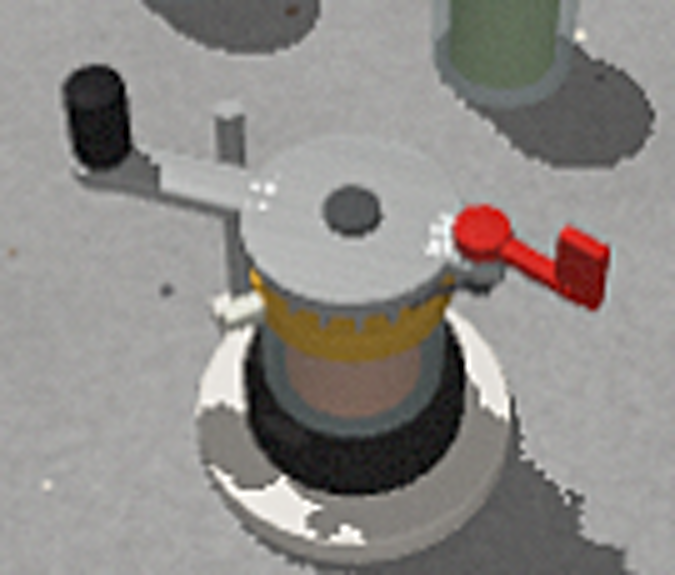

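Crops: in the top view the hub is at (330,200.2), the knob top at about (307.6,236.9), and the tab top at about (356.4,170). In the side view the hub is at (260.4,247), the knob top at about (209.3,221.5), and the tab top at about (307.2,252.2). The stop post is at top (300,220), on the clockwise side.

```bash
python3 - <<'E'
from h import *
a=cam('top');b=cam('side')
def tri(p,q):
    o1,d1=ray(a,*p);o2,d2=ray(b,*q)
    s=np.linalg.lstsq(np.c_[d1,-d2],o2-o1,rcond=None)[0]
    A=o1+d1*s[0];B=o2+d2*s[1];return (A+B)/2,np.linalg.norm(A-B)
P={}
for n,p,q,z in(('axis',(330,200.2),(260.4,247),.154),('knob',(307.6,236.9),(209.3,221.5),.191),('tab',(356.4,170),(307.2,252.2),.185)):
    T,g=tri(p,q);za=onz(a,*p,z);zb=onz(b,*q,z);P[n]=(za+zb)/2
    print(n,T.round(4),'gap',round(g,4),za.round(4),zb.round(4))
ax=P['axis'];k=P['knob']-ax;t=P['tab']-ax
# pivot
u=-k[:2]/np.hypot(*k[:2]);piv=ax[:2]+.054*u
print('knob r',np.hypot(*k[:2]),'ang',np.arctan2(k[1],k[0]),'tab r',np.hypot(*t[:2]),'ang',np.arctan2(t[1],t[0]),'opp',np.arctan2(u[1],u[0]))
d=P['tab'][:2]-piv;print('tab-piv',np.hypot(*d),'lever',np.arctan2(d[1],d[0])-np.arctan2(u[1],u[0]))
for l in(-.35,0,.35):
    th=np.arctan2(u[1],u[0])+l;print(l,piv+.045*np.array([np.cos(th),np.sin(th)]))
for n,p,z in(('mill',(190,208),.15),('jar',(245,151),.108)):print(n,onz(a,*p,z).round(3))
s=r.observe();R=Ro.from_quat(s['orientation']).as_matrix();print(R.round(3));print(s['position'])
E
```

```text
axis [ 0.5454 -0.1936  0.1564] gap 0.001 [ 0.5453 -0.194   0.154 ] [ 0.5466 -0.1916  0.154 ]
knob [ 0.4589 -0.1237  0.1917] gap 0.0048 [ 0.4565 -0.1237  0.191 ] [ 0.4614 -0.1229  0.191 ]
tab [ 0.6109 -0.262   0.1896] gap 0.0056 [ 0.6092 -0.2625  0.185 ] [ 0.6159 -0.2587  0.185 ]
knob r 0.11133349682482838 ang 2.4675878884034548 tab r 0.09499720735659997 ang -0.7948459836468474 opp -0.6740047651863386
tab-piv 0.041899749832332786 lever -0.2768333493581987
-0.35 [ 0.61156705 -0.26491623]
0 [ 0.62332911 -0.25456276]
0.35 [ 0.63082789 -0.2408038 ]
mill [0.556 0.153 0.15 ]
jar [0.703 0.005 0.108]
[[-0.     0.243 -0.97 ]
 [ 0.001 -0.97  -0.243]
 [-1.    -0.001 -0.   ]]
[ 0.16423165 -0.6544845   0.23085257]
```

>>> drive_tool([
  [0,-0.01,-0.02,0.06,0,0],
  [0,-0.025,-0.05,0.12,0,0],
  [0,-0.04,-0.08,0.2,0,0],
  [0,-0.056,-0.11,0.28,0,0],
  [0,-0.072,-0.14,0.36,0,0],
  [0,-0.087,-0.17,0.44,0,0],
  [0,-0.102,-0.2,0.52,0,0],
  [0,-0.118,-0.23,0.6,0,0],
  [0,-0.133,-0.26,0.68,0,0],
  [0,-0.149,-0.29,0.76,0,0],
  [0,-0.164,-0.32,0.84,0,0],
  [0,-0.179,-0.35,0.92,0,0],
], jaw=130)

```text
time_s: 1.3
position: [0.4613, -0.3944, 0.2312]
orientation: [-0.667, 0.235, 0.667, 0.235]
contact_force: [-0.1, -0.5, -0.6]
width: 0.042
```

```bash
cat > s.py <<'E'
import sys
from h import *
s=r.observe();R=Ro.from_quat(s['orientation']).as_matrix();p=s['position']
print('t',round(s['time_s'],2),'p',p.round(4),'w',round(s['width'],4),'F',s['contact_force'].round(1),'q',s['qpos'].round(2))
print('y ang',np.arctan2(R[1,1],R[0,1]).round(3),'x',R[:,0].round(3))
for i in range(1,len(sys.argv)-2,3):
    X=np.array(sys.argv[i:i+3],float);print(X,'tool shift',(R.T@(X-p)).round(4))
E
python3 s.py .6115 -.264 .231 .6115 -.264 .160
```

```text
t 1.3 p [ 0.4613 -0.3944  0.2312] w 0.042 F [-0.1 -0.5 -0.6] q [-0.87  0.14  1.75  0.    1.25  1.37]
y ang -2.249 x [ 0.     0.001 -1.   ]
[ 0.6115 -0.264   0.231 ] tool shift [ 0.0003 -0.1958 -0.0352]
[ 0.6115 -0.264   0.16  ] tool shift [ 0.0713 -0.1957 -0.0352]
```

>>> drive_tool([
  [0,-0.02,-0.004,0,0,0],
  [0,-0.05,-0.01,0,0,0],
  [0,-0.08,-0.015,0,0,0],
  [0,-0.11,-0.02,0,0,0],
  [0,-0.14,-0.025,0,0,0],
  [0,-0.17,-0.031,0,0,0],
  [0,-0.19,-0.034,0,0,0],
  [0,-0.196,-0.035,0,0,0],
  [0,-0.196,-0.035,0,0,0],
  [0.01,-0.196,-0.035,0,0,0],
  [0.02,-0.196,-0.035,0,0,0],
  [0.03,-0.196,-0.035,0,0,0],
])

```text
time_s: 2.3
position: [0.6103, -0.2647, 0.1998]
orientation: [-0.666, 0.236, 0.667, 0.236]
contact_force: [0.5, 0.2, 0.9]
width: 0.0418
```

```bash
python3 s.py .6115 -.264 .160; python3 - <<'E'
from h import *
a=cam('top');b=cam('side')
x=[cv2.resize(c['image'][y:y+110,x:x+110],(400,400),interpolation=cv2.INTER_CUBIC) for c,x,y in((a,290,130),(b,230,190))]
cv2.imwrite('pics/pre.png',cv2.cvtColor(np.hstack(x),cv2.COLOR_RGB2BGR))
E
```

```text
t 2.3 p [ 0.6103 -0.2647  0.1998] w 0.0418 F [0.5 0.2 0.9] q [-0.56  0.29  1.63  0.    1.22  1.69]
y ang -2.251 x [-0.001  0.001 -1.   ]
[ 0.6115 -0.264   0.16  ] tool shift [ 0.0398 -0.0013 -0.0006]
```

View pics/pre.png

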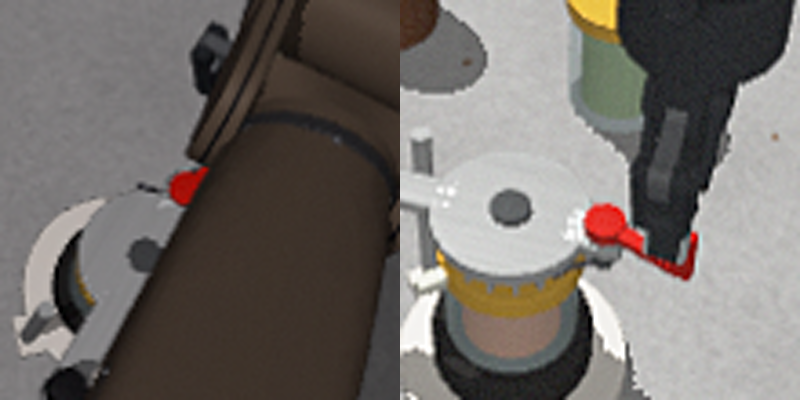

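The side view shows the near (clockwise) finger in front of the red tab at about (665,235) in the crop, with the tab behind it. The straddle looks right, so I descend and push along -y.

>>> drive_tool([
  [0.01,-0.001,0,0,0,0],
  [0.02,-0.001,0,0,0,0],
  [0.03,-0.001,0,0,0,0],
  [0.038,-0.001,0,0,0,0],
  [0.038,-0.001,0,0,0,0],
])

```text
time_s: 2.82
position: [0.6082, -0.2621, 0.1561]
orientation: [-0.663, 0.235, 0.671, 0.237]
contact_force: [0.2, 0.0, -0.6]
width: 0.0418
```

>>> drive_tool([
  [0,-0.004,0,0,0,0],
  [0,-0.008,0,0,0,0],
  [0,-0.012,0,0,0,0],
  [0,-0.016,0,0,0,0],
  [0,-0.02,0,0,0,0],
  [0,-0.024,0,0,0,0],
  [0,-0.027,0,0,0,0],
  [0,-0.03,0,0,0,0],
  [0,-0.033,0,0,0,0],
  [0,-0.035,0,0,0,0],
  [0,-0.035,0,0,0,0],
])

```text
time_s: 3.73
position: [0.6304, -0.2343, 0.156]
orientation: [-0.663, 0.234, 0.671, 0.237]
contact_force: [-0.7, 0.5, -0.2]
width: 0.0416
```

```bash
python3 s.py; python3 - <<'E'
from h import *
a=cam('top');b=cam('side')
x=[cv2.resize(c['image'][y:y+110,x:x+110],(400,400),interpolation=cv2.INTER_CUBIC) for c,x,y in((a,290,150),(b,210,200))]
cv2.imwrite('pics/push.png',cv2.cvtColor(np.hstack(x),cv2.COLOR_RGB2BGR))
E
```

```text
t 3.73 p [ 0.6304 -0.2343  0.156 ] w 0.0416 F [-0.7  0.5 -0.2] q [-0.51  0.35  1.64  0.    1.17  1.74]
y ang -2.25 x [-0.01   0.007 -1.   ]
```

View pics/push.png

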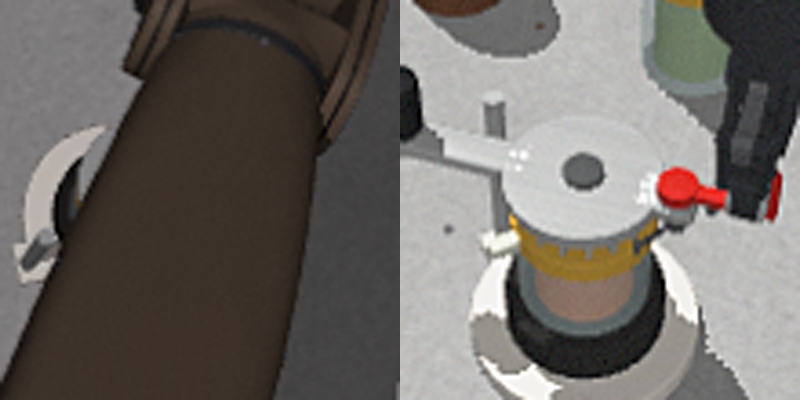

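Side view: the lever arm has swung and the tab is at about (775,195), still beside the finger. Crank looks unmoved. I push a little further to be sure it's over.

>>> drive_tool([
  [0,-0.002,0,0,0,0],
  [0,-0.004,0,0,0,0],
  [0,-0.006,0,0,0,0],
  [0,-0.007,0,0,0,0],
  [0,-0.007,0,0,0,0],
  [0,-0.007,0,0,0,0],
])

```text
time_s: 4.33
position: [0.6346, -0.229, 0.1558]
orientation: [-0.663, 0.235, 0.671, 0.237]
contact_force: [-0.7, 0.1, -0.2]
width: 0.0419
```

>>> drive_tool([
  [0,0.003,0,0,0,0],
  [0,0.008,0,0,0,0],
  [0,0.012,0,0,0,0],
  [-0.02,0.012,0,0,0,0],
  [-0.045,0.012,0,0,0,0],
  [-0.07,0.012,0,0,0,0],
  [-0.08,0.012,0,0,0,0],
  [-0.08,0.012,0,0,0,0],
])

```text
time_s: 5.0
position: [0.6292, -0.2401, 0.2401]
orientation: [-0.665, 0.235, 0.668, 0.237]
contact_force: [-0.2, -0.2, 0.1]
width: 0.0418
```

```bash
python3 s.py .463 -.123 .236 ; python3 - <<'E'
from h import *
b=cam('side')
x0,y0=190,205
cv2.imwrite('pics/flip.png',cv2.cvtColor(cv2.resize(b['image'][y0:y0+115,x0:x0+135],None,fx=5,fy=5,interpolation=cv2.INTER_CUBIC),cv2.COLOR_RGB2BGR))
im=b['image'].astype(int);M=np.zeros(im.shape[:2],bool);M[200:245,190:225]=1
ys,xs=np.where(M&(im.max(2)<40));print(xs.min(),xs.max(),ys.min(),ys.max(),xs.mean(),ys.mean())
E
```

```text
t 5.0 p [ 0.6292 -0.2401  0.2401] w 0.0418 F [-0.2 -0.2  0.1] q [-0.52  0.28  1.57  0.    1.3   1.74]
y ang -2.251 x [-0.004  0.003 -1.   ]
[ 0.463 -0.123  0.236] tool shift [0.0051 0.0134 0.2029]
204 215 219 238 209.7972972972973 229.80405405405406
```

View pics/flip.png

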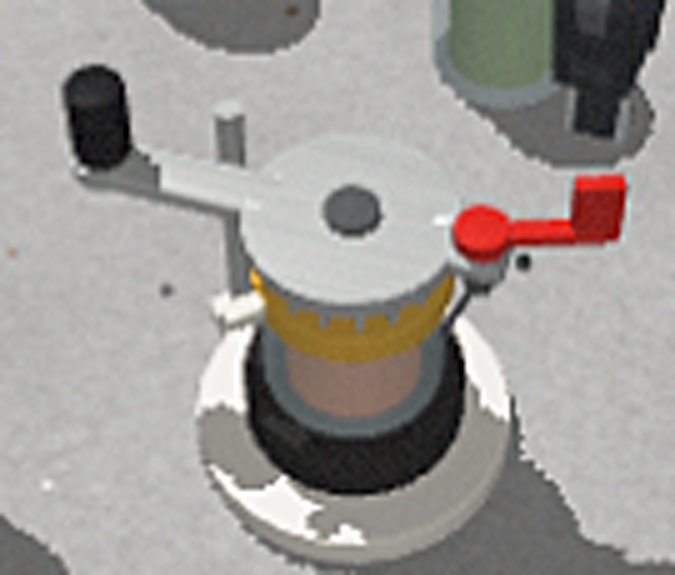

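Flipped: in the crop the tab has swung up to (600,205) and the crank and pointer are unmoved. Next is the knob, at (0.460,-0.124).

>>> drive_tool([
  [0,0.002,0.02,0,0,0],
  [0,0.004,0.05,0,0,0],
  [0,0.006,0.08,0,0,0],
  [0,0.009,0.11,0,0,0],
  [0,0.011,0.14,0,0,0],
  [0,0.013,0.17,0,0,0],
  [0,0.016,0.195,0,0,0],
  [0,0.016,0.204,0,0,0],
  [0,0.016,0.204,0,0,0],
  [0,0.016,0.204,0,0,0],
], jaw=0)

```text
time_s: 5.88
position: [0.4596, -0.1238, 0.2384]
orientation: [-0.664, 0.235, 0.67, 0.237]
contact_force: [0.4, -0.7, 0.7]
width: 0.0857
```

```bash
python3 s.py .460 -.124 .161; python3 - <<'E'
from h import *
c=cam('wrist');b=cam('side')
x=[cv2.resize(c['image'],(400,300)),cv2.resize(b['image'][165:255,160:280],(400,300))]
cv2.imwrite('pics/kn.png',cv2.cvtColor(np.hstack(x),cv2.COLOR_RGB2BGR))
E
```

```text
t 5.88 p [ 0.4596 -0.1238  0.2384] w 0.0857 F [ 0.4 -0.7  0.7] q [-0.48 -0.17  2.04  0.    1.28  1.77]
y ang -2.251 x [-0.007  0.005 -1.   ]
[ 0.46  -0.124  0.161] tool shift [ 0.0774 -0.0001 -0.0011]
```

View pics/kn.png

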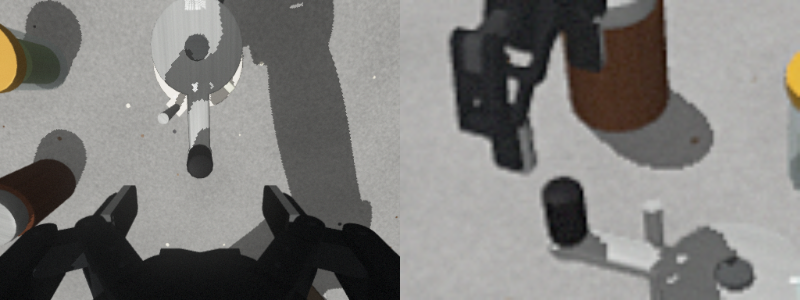

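Wrist view: the knob sits midway between the jaws (column 200). I descend, then grip.

>>> drive_tool([
  [0.01,0,-0.001,0,0,0],
  [0.025,0,-0.001,0,0,0],
  [0.04,0,-0.001,0,0,0],
  [0.055,0,-0.001,0,0,0],
  [0.068,0,-0.001,0,0,0],
  [0.076,0,-0.001,0,0,0],
  [0.076,0,-0.001,0,0,0],
])

```text
time_s: 6.57
position: [0.4596, -0.1243, 0.1599]
orientation: [-0.662, 0.235, 0.671, 0.237]
contact_force: [-0.3, 0.1, -0.3]
width: 0.0854
```

>>> drive_tool([
  [0,0,0,0,0,0],
  [0,0,0,0,0,0],
  [0,0,0,0,0,0],
  [0,0,0,0,0,0],
  [0,0,0,0,0,0],
  [0,0,0,0,0,0],
  [0,0,0,0,0,0],
  [0,0,0,0,0,0],
  [0,0,0,0,0,0],
], jaw=255, squeeze=50)

```text
time_s: 7.32
position: [0.46, -0.1245, 0.1608]
orientation: [-0.662, 0.235, 0.671, 0.237]
contact_force: [-0.0, 1.2, 5.6]
width: 0.0243
```

```bash
cat > arc.py <<'E'
# tool shifts along arc about the axis: args = crank increments
import sys
from h import *
A=np.array([.546,-.193])
s=r.observe();R=Ro.from_quat(s['orientation']).as_matrix();p=s['position']
d=p[:2]-A;th=np.arctan2(d[1],d[0]);print('r',np.hypot(*d).round(4),'th',th.round(3),'dcrank',(th-2.467).round(3),'F',s['contact_force'].round(1),'w',s['width'].round(4),'t',round(s['time_s'],2),p.round(4))
for a in map(float,sys.argv[1:]):
    X=np.r_[A+.110*np.array([np.cos(th+a),np.sin(th+a)]),.162]
    print(a,(R.T@(X-p)).round(4).tolist())
E
python3 arc.py -.1 -.2 -.3 -.4 -.5 -.6
```

```text
Traceback (most recent call last):
  File "arc.py", line 6, in <module>
    d=p[:2]-A;th=np.arctan2(d[1],d[0]);print('r',np.hypot(*d).round(4),'th',th.round(3),'dcrank',(th-2.467).round(3),'F',s['contact_force'].round(1),'w',s['width'].round(4),'t',round(s['time_s'],2),p.round(4))
                                                                                                                                                         ^^^^^^^^^^^^^^^^
AttributeError: 'float' object has no attribute 'round'
```

```bash
sed -i "s/s\['width'\].round(4)/round(s['width'],4)/; s/,.162\]/,.163]/" arc.py
python3 arc.py -.1 -.2 -.3 -.4 -.5 -.6
```

```text
r 0.1099 th 2.469 dcrank 0.002 F [-0.   1.2  5.6] w 0.0243 t 7.32 [ 0.46   -0.1245  0.1608]
-0.1 [-0.0022, -0.011, -0.0004]
-0.2 [-0.0023, -0.0219, -0.0019]
-0.3 [-0.0023, -0.0325, -0.0045]
-0.4 [-0.0024, -0.0429, -0.0082]
-0.5 [-0.0024, -0.0528, -0.0129]
-0.6 [-0.0025, -0.0623, -0.0186]
```

>>> drive_tool([
  [-0.002,-0.003,0,0,0,0],
  [-0.002,-0.007,0,0,0,0],
  [-0.002,-0.011,0,0,0,0],
  [-0.002,-0.015,-0.001,0,0,0],
  [-0.002,-0.019,-0.001,0,0,0],
  [-0.002,-0.022,-0.002,0,0,0],
  [-0.002,-0.026,-0.003,0,0,0],
  [-0.002,-0.029,-0.004,0,0,0],
  [-0.002,-0.0325,-0.0045,0,0,0],
  [-0.002,-0.0325,-0.0045,0,0,0],
])

```text
time_s: 8.15
position: [0.4837, -0.1013, 0.1613]
orientation: [-0.662, 0.235, 0.672, 0.237]
contact_force: [2.6, -2.9, -14.0]
width: 0.0245
```

```bash
python3 arc.py -.05 -.1 -.2 -.3
```

```text
r 0.1108 th 2.168 dcrank -0.299 F [  2.6  -2.9 -14. ] w 0.0245 t 8.15 [ 0.4837 -0.1013  0.1613]
-0.05 [-0.0018, -0.005, -0.0025]
-0.1 [-0.0018, -0.0101, -0.0045]
-0.2 [-0.0019, -0.02, -0.0092]
-0.3 [-0.002, -0.0295, -0.0149]
```

>>> drive_tool([
  [0.001,-0.0025,-0.001,0,0,0],
  [0.001,-0.005,-0.002,0,0,0],
  [0.001,-0.0075,-0.003,0,0,0],
  [0.001,-0.01,-0.0045,0,0,0],
  [0.001,-0.01,-0.0045,0,0,0],
])

```text
time_s: 8.57
position: [0.4866, -0.0993, 0.1608]
orientation: [-0.655, 0.238, 0.679, 0.231]
contact_force: [-25.1, -14.0, 7.7]
width: 0.0247
```

```bash
sed -i 's/,.163\]/,.1615]/' arc.py; python3 arc.py -.05 -.1 -.2 -.3
```

```text
r 0.1109 th 2.136 dcrank -0.331 F [-25.1 -14.    7.7] w 0.0247 t 8.57 [ 0.4866 -0.0993  0.1608]
-0.05 [-0.0009, -0.0048, -0.0028]
-0.1 [-0.0011, -0.0099, -0.0049]
-0.2 [-0.0014, -0.0196, -0.01]
-0.3 [-0.0018, -0.0288, -0.016]
```

```bash
python3 - <<'E'
from h import *
b=cam('side')
q=(190+230/5,205+107/5);X=onz(b,*q,.152);d=X[:2]-[.546,-.193];print('post',X.round(4),np.hypot(*d),np.arctan2(d[1],d[0]))
x0,y0=190,195
cv2.imwrite('pics/stop.png',cv2.cvtColor(cv2.resize(b['image'][y0:y0+115,x0:x0+135],None,fx=5,fy=5,interpolation=cv2.INTER_CUBIC),cv2.COLOR_RGB2BGR))
E
```

```text
post [ 0.5174 -0.1178  0.152 ] 0.08042574796258913 1.9343904770990012
```

View pics/stop.png

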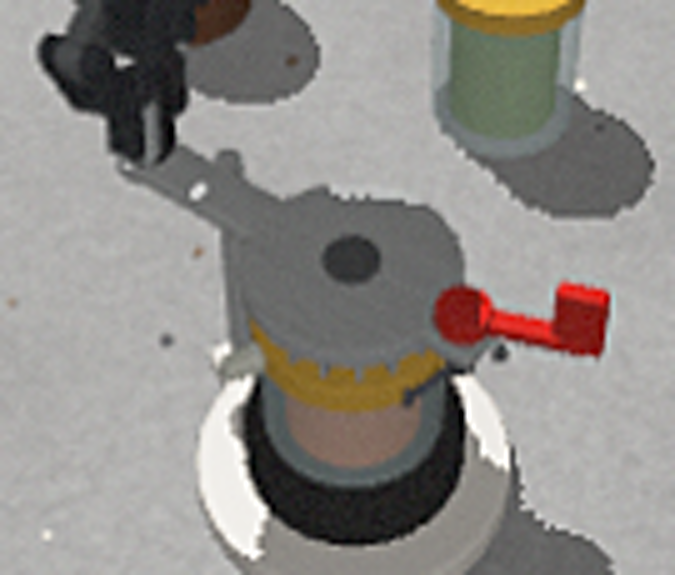

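The arm lies against the post at about (235,170) in the crop, the lever is still on loosen, and the pointer at (235,360) is unmoved. The geometry agrees: 0.2 rad × 78 mm ≈ post radius plus half the arm. Next is the anticlockwise pull.

```bash
python3 arc.py .08 .16 .24 .32 .4 .48 .56 .64 .64 | awk '{print}'
```

```text
r 0.1109 th 2.136 dcrank -0.331 F [-25.4 -12.5   5.9] w 0.0243 t 8.62 [ 0.4866 -0.0993  0.1608]
0.08 [-0.0005, 0.0087, 0.0017]
0.16 [-0.0003, 0.0173, 0.0035]
0.24 [-0.0001, 0.0261, 0.0046]
0.32 [0.0001, 0.0348, 0.0051]
0.4 [0.0003, 0.0436, 0.0048]
0.48 [0.0005, 0.0524, 0.0038]
0.56 [0.0006, 0.061, 0.0021]
0.64 [0.0007, 0.0695, -0.0002]
0.64 [0.0007, 0.0695, -0.0002]
```

>>> drive_tool([
  [0,0.004,0.001,0,0,0],
  [0,0.0087,0.0017,0,0,0],
  [0,0.013,0.0025,0,0,0],
  [0,0.0173,0.0035,0,0,0],
  [0,0.0217,0.004,0,0,0],
  [0,0.0261,0.0046,0,0,0],
  [0,0.0305,0.005,0,0,0],
  [0,0.0348,0.0051,0,0,0],
  [0,0.0392,0.005,0,0,0],
  [0,0.0436,0.0048,0,0,0],
  [0,0.048,0.0045,0,0,0],
  [0,0.0524,0.0038,0,0,0],
])

```text
time_s: 9.62
position: [0.4519, -0.1366, 0.1612]
orientation: [-0.656, 0.237, 0.678, 0.233]
contact_force: [6.2, 4.7, -14.0]
width: 0.0246
```

```bash
python3 arc.py .1 .2 .3 .4 .5 .6
```

```text
r 0.1097 th 2.602 dcrank 0.135 F [  6.2   4.7 -14. ] w 0.0246 t 9.62 [ 0.4519 -0.1366  0.1612]
0.1 [-0.0002, 0.0109, -0.0017]
0.2 [-0.0001, 0.0214, -0.0048]
0.3 [-0.0, 0.0316, -0.009]
0.4 [-0.0, 0.0413, -0.0141]
0.5 [-0.0, 0.0504, -0.0202]
0.6 [-0.0001, 0.0589, -0.0272]
```

Drive force is about 7 N tangentially, as expected. Continuing.

>>> drive_tool([
  [0.0005,0.0055,-0.001,0,0,0],
  [0.0005,0.0109,-0.0017,0,0,0],
  [0.0005,0.016,-0.003,0,0,0],
  [0.0005,0.0214,-0.0048,0,0,0],
  [0.0005,0.0265,-0.007,0,0,0],
  [0.0005,0.0316,-0.009,0,0,0],
  [0.0005,0.0365,-0.0115,0,0,0],
  [0.0005,0.0413,-0.0141,0,0,0],
  [0.0005,0.046,-0.017,0,0,0],
  [0.0005,0.0504,-0.0202,0,0,0],
  [0.0005,0.0548,-0.0235,0,0,0],
  [0.0005,0.0589,-0.0272,0,0,0],
])

```text
time_s: 10.62
position: [0.4379, -0.1979, 0.1611]
orientation: [-0.657, 0.235, 0.676, 0.235]
contact_force: [5.8, 6.9, -9.4]
width: 0.025
```

```bash
python3 arc.py .1 .2 .3 .4 .5 .6
```

```text
r 0.1083 th -3.096 dcrank -5.563 F [ 5.8  6.9 -9.4] w 0.025 t 10.62 [ 0.4379 -0.1979  0.1611]
0.1 [-0.0005, 0.009, -0.0064]
0.2 [-0.0006, 0.0161, -0.0148]
0.3 [-0.0008, 0.0223, -0.0239]
0.4 [-0.001, 0.0275, -0.0335]
0.5 [-0.0012, 0.0318, -0.0437]
0.6 [-0.0015, 0.035, -0.0542]
```

>>> drive_tool([
  [0,0.0045,-0.003,0,0,0],
  [0,0.009,-0.0064,0,0,0],
  [0,0.0125,-0.0105,0,0,0],
  [0,0.0161,-0.0148,0,0,0],
  [0,0.0193,-0.0193,0,0,0],
  [0,0.0223,-0.0239,0,0,0],
  [0,0.025,-0.0287,0,0,0],
  [0,0.0275,-0.0335,0,0,0],
  [0,0.0297,-0.0385,0,0,0],
  [0,0.0318,-0.0437,0,0,0],
  [0,0.0335,-0.049,0,0,0],
  [0,0.035,-0.0542,0,0,0],
])

```text
time_s: 11.62
position: [0.4594, -0.2566, 0.161]
orientation: [-0.657, 0.233, 0.676, 0.238]
contact_force: [2.6, 9.6, -2.7]
width: 0.0246
```

```bash
python3 arc.py .1 .2 .3 .35 .4 .45 .5
```

```text
r 0.1074 th -2.508 dcrank -4.975 F [ 2.6  9.6 -2.7] w 0.0246 t 11.62 [ 0.4594 -0.2566  0.161 ]
0.1 [-0.0008, 0.0048, -0.0101]
0.2 [-0.0011, 0.006, -0.021]
0.3 [-0.0014, 0.0061, -0.032]
0.35 [-0.0016, 0.0057, -0.0375]
0.4 [-0.0017, 0.0051, -0.0429]
0.45 [-0.0019, 0.0041, -0.0484]
0.5 [-0.002, 0.003, -0.0537]
```

>>> drive_tool([
  [0,0.002,-0.005,0,0,0],
  [0,0.0035,-0.01,0,0,0],
  [0,0.0045,-0.0155,0,0,0],
  [0,0.005,-0.021,0,0,0],
  [0,0.005,-0.0265,0,0,0],
  [0,0.005,-0.032,0,0,0],
  [0,0.0045,-0.0365,0,0,0],
  [0,0.0045,-0.0365,0,0,0],
])

```text
time_s: 12.28
position: [0.4856, -0.2816, 0.161]
orientation: [-0.656, 0.232, 0.677, 0.239]
contact_force: [0.1, 6.3, -2.6]
width: 0.0248
```

```bash
python3 arc.py; python3 - <<'E'
from h import *
b=cam('side')
x0,y0=190,205
cv2.imwrite('pics/end.png',cv2.cvtColor(cv2.resize(b['image'][y0:y0+115,x0:x0+135],None,fx=5,fy=5,interpolation=cv2.INTER_CUBIC),cv2.COLOR_RGB2BGR))
q=(236.9,265.8);X=onz(b,*q,.119);d=X[:2]-[.546,-.193];print('start pointer',np.hypot(*d),np.arctan2(d[1],d[0]))
for l in (1.2,1.35,1.5,1.65,1.8):
    a=np.arctan2(d[1],d[0])+l;print(l,((proj(b,[.546+.055*np.cos(a),-.193+.055*np.sin(a),.119])-[x0,y0])*5).round())
E
```

```text
r 0.1073 th -2.169 dcrank -4.636 F [ 0.1  6.3 -2.6] w 0.0248 t 12.28 [ 0.4856 -0.2816  0.161 ]
start pointer 0.051484649291178824 -3.1187314754249322
1.2 [352. 379.]
1.35 [373. 377.]
1.5 [393. 373.]
1.65 [412. 367.]
1.8 [430. 358.]
```

View pics/end.png

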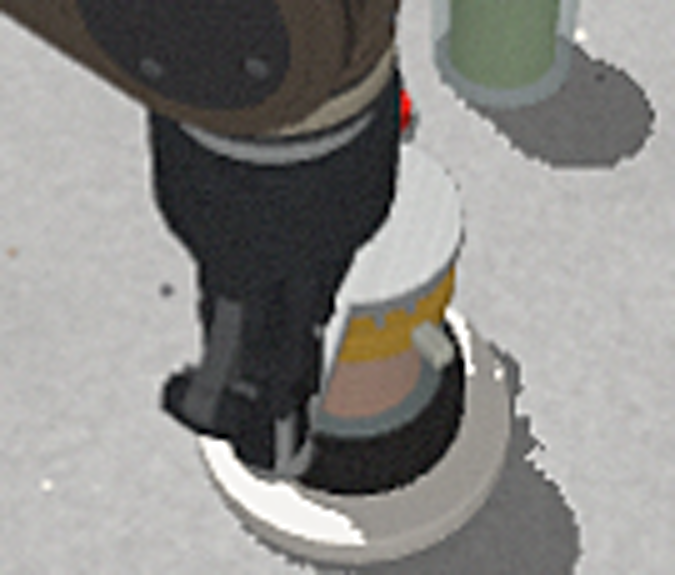

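The pointer is at about (435,345) in the crop, just past the predicted 1.8 rad position, so the lid is well beyond 1.35. I release and rise.

>>> drive_tool([
  [0,0,0,0,0,0],
  [0,0,0,0,0,0],
  [0,0,0,0,0,0],
  [0,0,0,0,0,0],
  [0,0,0,0,0,0],
  [0,0,0,0,0,0],
], jaw=120)

```text
time_s: 12.83
position: [0.4857, -0.282, 0.1615]
orientation: [-0.657, 0.232, 0.677, 0.238]
contact_force: [-0.4, -0.2, 0.3]
width: 0.0456
```

>>> drive_tool([
  [-0.01,0,0,0,0,0],
  [-0.03,0,0,0,0,0],
  [-0.05,0,0,0,0,0],
  [-0.075,0,0,0,0,0],
  [-0.1,0,0,0,0,0],
  [-0.1,0.03,0,0,0,0],
  [-0.1,0.06,0,0,0,0],
  [-0.1,0.09,0,0,0,0],
  [-0.1,0.12,0,0,0,0],
  [-0.1,0.14,0,0,0,0],
  [-0.1,0.14,0,0,0,0],
  [-0.1,0.14,0,0,0,0],
])

```text
time_s: 13.83
position: [0.3997, -0.3936, 0.2622]
orientation: [-0.657, 0.233, 0.676, 0.239]
contact_force: [0.0, 1.0, -0.3]
width: 0.0452
```

```bash
python3 s.py; python3 - <<'E'
from h import *
a=cam('top');b=cam('side')
im0=cv2.imread('pics/top0.png')[...,::-1].astype(int)
print('mill/jar diff',np.abs(a['image'].astype(int)-im0)[130:235,155:270].max(2).__gt__(60).sum())
x=[cv2.resize(c['image'][y:y+110,x:x+110],(400,400),interpolation=cv2.INTER_CUBIC) for c,x,y in((a,270,140),(b,210,205))]
cv2.imwrite('pics/fin.png',cv2.cvtColor(np.hstack(x),cv2.COLOR_RGB2BGR))
for u,v in((276.6,273.5),(277,274)):
    X=onz(b,u,v,.119);d=X[:2]-[.546,-.193];print(np.hypot(*d),np.arctan2(d[1],d[0])+3.1187)
E
```

```text
t 13.83 p [ 0.3997 -0.3936  0.2622] w 0.0452 F [ 0.   1.  -0.3] q [-0.95  0.03  1.81 -0.01  1.33  1.3 ]
y ang -2.251 x [-0.023  0.018 -1.   ]
mill/jar diff 0
0.04968585981742537 1.910597456540875
0.051106705262327884 1.9063550616448381
```

View pics/fin.png

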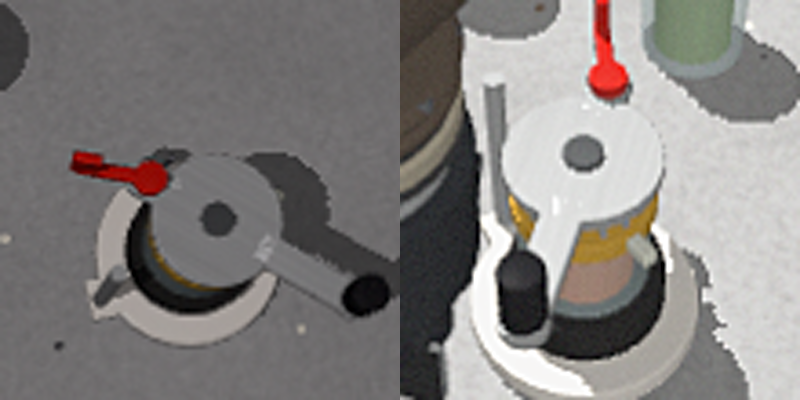

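Final view: the knob is at (365,295), free of the gripper. The lever is on the loosen side, tilted anticlockwise of the line opposite the knob. The pointer gives a lid angle of about 1.8–1.9 rad, and the mill and spare jar areas are unchanged. I hand it in.

```bash
python3 -c "
from h import *
print(r.close_job())"
```

```text
the job is handed in; nothing more can be done
None
```

The job is handed in at about 14 s of robot time (limit 51 s). No verdict was reported, so success rests on my own checks.

- **Lever:** I pushed the red tab across to loosen with the open jaws. The picture before the knob grip showed it over, with the crank and lid pointer unmoved.
- **Free-wheel:** I gripped the knob and ran the crank clockwise about 0.33 rad to the stop post. Resistance was low until it rose to about 29 N at the post. The picture showed the arm against the post and the lid pointer still at its start.
- **Lid:** I pulled the crank anticlockwise to about 1.97 rad, at 6–10 N, then let go and moved clear.

Last checks:
- **Lid angle:** the pointer reads 1.8 to 1.9 rad, above the 1.35 needed. I placed the pointer by eye, and its radius came out at 50–51 mm instead of 55. My axis estimate is also probably 2–3 mm off, because the gripped knob's radius drifted from 111 to 107 mm. Both errors are small beside the margin.
- **Lever at the end:** it still looks on the loosen side, by roughly 0.2 rad judged by eye.
- **Bystanders:** the part of the top picture showing the mill and the spare jar had not changed since the start.
- **Gripper:** it is clear of everything, with contact force about 1 N, which is sensor noise.

While gripping the knob I saw up to 14 N of vertical force from small height errors, well under the limits.

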